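# Set the step attenuator to its third click

## Task

Set the step attenuator on the bench by pushing its lever with a fingertip: first push the lever all the way back to its zero stop, then slide it away from the stop by three clicks, counting them, and leave it resting in the third click without ever running past it. Only push the lever, do not take it between the fingers, and leave the small parts lying round the attenuator where they are.

Things in the scene. Friction and masses are not known exactly. Their poses are not given: they have to be found in the camera images.
- attenuator: Grey die-cast case with a flat bare aluminium top, 200 x 80 x 50 mm, screwed to the bench (cannot move in a run; stands at any place and yaw). Origin: centre of its underside; x along its length and the slot in its top, z up. The lever moves along x at y = 0; nothing else stands up from the top. Six dark tick marks at the slot's +y side, one per click position, grow longer away from the zero stop.
- zero_end (a point): Middle of the top edge of the case's -x end, 50 mm above the bench: the end with the zero stop of the lever. Below it, on the end face, is one brass coaxial connector; the other end has two side by side. The connectors reach 20 mm out from the end faces, their centres 27 mm above the bench.
- lever_cap (a point): Centre of the top face of the lever's black cap, 80 mm above the bench (30 mm above the case's top). The cap is a block 32 mm long (along the case's x), 18 mm wide, 26 mm high, its underside 4 mm above the case's top; a white line marks its middle. Axes as the attenuator's. At joint value 0 it lies at x = -40 mm, y = 0 in the attenuator's frame.
- lever (a joint): Slide of the lever, m: 0 at the zero stop, growing to the attenuator's +x, end stop at 0.080. A sprung ball gives clicks 16 mm apart: 0 (stop), 0.016 (first), 0.032, 0.048 (third), 0.064, 0.080. Leaving a click takes about 6 N; the push falls to nothing half-way (0.008, 0.024, ..), where the lever snaps into the next click, up to 8 mm ahead of the finger. It starts in or near click 1, 2 or 3.
- heat_sink: Loose black finned heat sink, 30 x 40 x 22 mm, lying beside the attenuator; origin: centre of its underside. Leave it alone.
- spare_cap_0: Loose black capacitor can, 26 mm diameter, 35 mm high, standing beside the attenuator; origin: centre of its underside. Leave it alone.
- spare_knob: Loose round black control knob, 30 mm diameter, 17 mm high, lying beside the attenuator; origin: centre of its underside. Not the lever; leave it alone.

How it is judged (in metres and radians):
On the way, in this order (a step that is already met when the one before it is completed fails the run):
1. the lever is fully back at its zero stop (value of joint lever below 0.004 m), for 0.1 s.
2. the lever rests in the third click (value of joint lever between 0.0445 and 0.0515 m), for 0.2 s.
At the end, for the whole second after the job is handed in: The lever rests in the third click from the zero stop (48 mm, within 3.5 mm), still, after having been fully back at the stop (within 4 mm) in this run, and the three loose parts are within 15 mm of where they lay (all of step 2 and velocity of joint lever between -0.01 and 0.01 m/s and distance of each of heat_sink, spare_cap_0, spare_knob from where it was at the start of the episode below 0.015 m); the robot touches nothing.
It fails at once if the lever runs past the third click (half-way to the fourth) (value of joint lever above 0.057 m).
It fails at once if the lever's cap is taken between the fingers (the grasp point comes inside the cap's outline, less than 14 mm above its top) (x of the grasp point in the frame of lever_cap between -0.016 and 0.016 m and y of the grasp point in the frame of lever_cap between -0.012 and 0.012 m and z of the grasp point in the frame of lever_cap below 0.014 m).
It fails at once if a loose part beside the attenuator is moved or lifted (distance of any of heat_sink, spare_cap_0, spare_knob from where it was at the start of the episode above 0.015 m).
It also fails if it takes over 58 s, if anything falls off the work surface, if the arm or the gripper's body presses on something with over 40 N, if the wrist force passes 120 N, or if a joint passes its speed limit or range.

## Robot

A 6-joint arm with a two-finger parallel gripper is mounted at the origin on a cart in front of the work surface, level with it; the furniture and walls round the work are solid. World frame = base frame: x ahead of the robot, y to its left, z up, the work surface at z = 0. Lengths are in mm, angles in rad, forces in N, time in s.
With the tool pointing down it reaches from about 350 to 775 mm from the base axis. Payload 7.3 kg.
Tool frame: the origin (TCP) lies at the very end of the fingers, on their centre line; the grasp point (between the pads) lies 19 mm behind it (bot.grip_point_offset is the distance from the TCP to the grasp point, in mm); z points along the fingers, y is the line along which they close (so a half turn about z gives the same grasp; the last joint's range is limited). The gripper opens to 92 mm and grips with 3 to 60 N. Pads are 19 mm wide; open, the fingers measure 130 mm over their backs; the gripper's body (75 mm by 190 mm) begins 47 mm behind the grasp point.
Start: joints at [-1.39, 0.342, 1.524, -0, 1.275, -0.146], TCP at [168.555, -497.226, 226.741] pointing down, gripper open.
Joint ranges: [-2.53, 2.53], [-0.77, 2.02], [0.04, 2.7], [-1, 4.14], [0.28, 2.66], [-3.11, 3.11]. Speed limits (rad/s): [2.57, 2.57, 3.14, 3.14, 3.14, 3.14].

## Interface

Orientations are given as [roll, pitch, yaw] about the fixed x, y, z axes, in that order (R = Rz(yaw) Ry(pitch) Rx(roll)).
In Python, from plant import bot gives the robot as it stands. The module is installed in compiled form; this text tells all that it offers.
- The arm moves only by the shell command python3 -m jog 'ROWS' [OPENING]. ROWS is JSON, a list of rows, each a list of 6 numbers: the shift along the tool's x, y, z in mm, then the turn, a rotation vector about the tool's x, y, z in rad. In form: [[dx, dy, dz, rx, ry, rz], ...]. A call has 1 to 12 rows; each row shifts and turns the commanded pose from where the row before left it, along the tool's axes as they then stand; what a row does not reach is not made up. A row lasts 1/10 s, in which the tool goes at most 50 mm and 8.59 degrees, less where a joint would pass 70% of its speed; a pose out of reach is approached as far as the arm can. A call with a gripper value outside its range is refused whole. OPENING is the opening in per cent of the stroke, from 0 (shut) to 100 (fully open), set as the call begins (- or left out, the last holds). The fingers move at their own pace and stop on an object; the grip force is fixed at half the most. Time passes only in rows, so rows that do not move let the fingers close. It gives the time, the measured TCP pose, the force, the opening and the grip force at its end, in the units of the state.
- bot.get_obs(): the state, without advancing time (a new reading comes with each control period).
- bot.capture(name): name is "side" or "top"; returns the picture (420x560x3 uint8, red, green, blue); there is no depth.
- bot.camera_model(name): a dict with "fx", "fy", "cx", "cy" (pixels), "position" and "orientation" of the camera in the world. Camera axes: x right, y down, z forward; pixel columns grow to the right and rows downward; lengths in mm; the calibration is good to about 2 mm. A picture is of the moment at which its call begins. camera_model takes no time and is no camera call.
- bot.close_job(): hands the job in; it is judged then, once.
Trained networks look in the newest picture that a camera, given by its name, has taken for a name from the list of things; names that differ only in an ending like _2 or _b are one class to them, and where a whole thing is asked for, a point or a joint stands for the part that bears it (a point fixed in the world has none). Each returns a list of dicts, best first, with "p" (0 to 1); they miss things now and then, are a little off and sometimes report something else, mostly with a low value. They report only what shows in the picture. A call takes as long as a camera call.
- bot.outline_of(target, camera): "mask" (420x560 bool, what is visible of it) and "pixel" ([column, row] in pixels, amid what is visible of it).
The state is a dict: "time": time; "joint_positions": joint angles; "dq": joint speeds; "tau": joint torques, N m; "tool_pos": TCP position; "tcp_rot": TCP orientation; "contact_force": force on the tool from outside, world axes, zero at the start; "moment": the same for the moment, N m; "grip_width": finger opening in mm; "finger_force": force on a finger pad.
Only numpy, scipy, OpenCV 4.12 (cv2) and the standard library are available. Lean on these libraries where they do the work, as an engineer would, in place of code of your own. Each camera call takes 0.05 s, during which the arm holds its last target. There are 200 camera calls.

## Working session

There is one attempt and no reset: what is moved stays moved. The work goes in short steps, Python scripts to look and compute and a shell command to move; the robot and the scene stay as the last step left them, time stands still between calls to the robot, and variables do not carry over. Pictures are saved under pics/ and viewed, at most 10 in all, crops included, and the job is handed in when it is done.

```bash
mkdir -p pics; python3 - <<'E'
from plant import bot
import cv2,numpy as np
for n in("top","side"):
    im=bot.capture(n); cv2.imwrite(f"pics/{n}0.png",im[:,:,::-1]); print(n,bot.camera_model(n))
    for t in("attenuator","lever_cap","heat_sink","spare_cap_0","spare_knob"):
        print(t,[(round(d["p"],2),np.round(d["pixel"]).tolist(),int(d["mask"].sum())) for d in bot.outline_of(t,n)][:3])
o=bot.get_obs();print(o["time"],o["tool_pos"],o["tcp_rot"],o["contact_force"],o["grip_width"])
E
```

```text
top {'fx': 477.90457577275083, 'fy': 477.90457577275083, 'cx': 277.11530325419415, 'cy': 202.54116023902856, 'position': array([495.62972042, 132.02962596, 930.66077542]), 'orientation': array([-3.0636348 , -0.01942927, -1.58988004])}
attenuator []
lever_cap [(0.66, [323.0, 202.0], 167)]
heat_sink [(0.66, [311.0, 161.0], 297)]
spare_cap_0 [(0.62, [348.0, 247.0], 191)]
spare_knob [(0.63, [310.0, 256.0], 207)]
side {'fx': 471.05845742160994, 'fy': 471.05845742160994, 'cx': 276.040377964113, 'cy': 205.923495216796, 'position': array([ 294.75895126, -566.36974473,  452.31210817]), 'orientation': array([-2.00933763,  0.00903629, -0.37090593])}
attenuator [(0.55, [301.0, 274.0], 6037)]
lever_cap [(0.76, [300.0, 249.0], 368)]
heat_sink []
spare_cap_0 [(0.88, [261.0, 304.0], 498)]
spare_knob [(0.68, [348.0, 260.0], 307), (0.58, [238.0, 287.0], 274)]
0.6 [ 168.55179814 -497.21457123  226.74760523] [3.14149289e+00 3.25887640e-05 3.26835653e-01] [-0.21037219 -0.4644573   0.39076228] 91.73801943975242
```

View pics/top0.png

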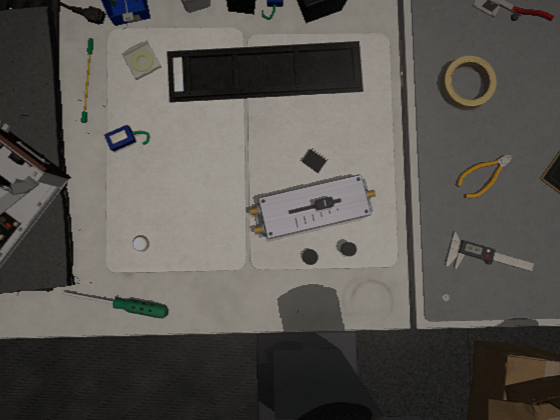

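View pics/side0.png

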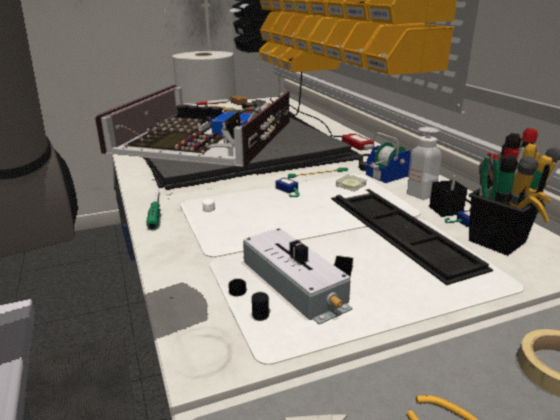

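```bash
cat > h.py <<'E'
import numpy as np,cv2
from scipy.spatial.transform import Rotation as R
from plant import bot
def proj(P,n):
    m=bot.camera_model(n);p=(np.atleast_2d(P)-m["position"])@R.from_euler('xyz',m["orientation"]).as_matrix()
    return np.c_[m["fx"]*p[:,0]/p[:,2]+m["cx"],m["fy"]*p[:,1]/p[:,2]+m["cy"]]
def back(uv,z,n):
    m=bot.camera_model(n);d=R.from_euler('xyz',m["orientation"]).apply([(uv[0]-m["cx"])/m["fx"],(uv[1]-m["cy"])/m["fy"],1])
    return m["position"]+d*(z-m["position"][2])/d[2]
E
python3 - <<'E'
import cv2
im=cv2.imread("pics/top0.png")[150:270,240:390]
cv2.imwrite("pics/topc.png",cv2.resize(im,None,fx=5,fy=5,interpolation=cv2.INTER_CUBIC))
im=cv2.imread("pics/side0.png")[220:330,220:370]
cv2.imwrite("pics/sidec.png",cv2.resize(im,None,fx=5,fy=5,interpolation=cv2.INTER_CUBIC))
E
```

```text
(no output)
```

View pics/topc.png

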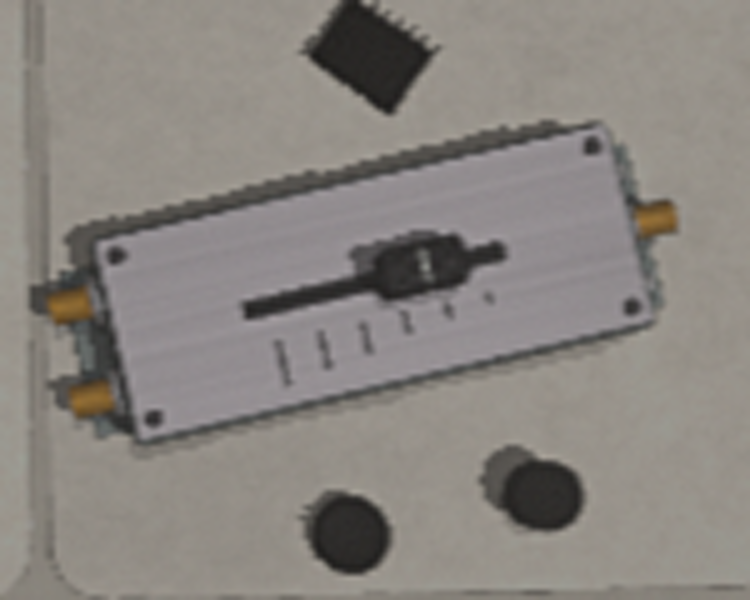

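View pics/sidec.png

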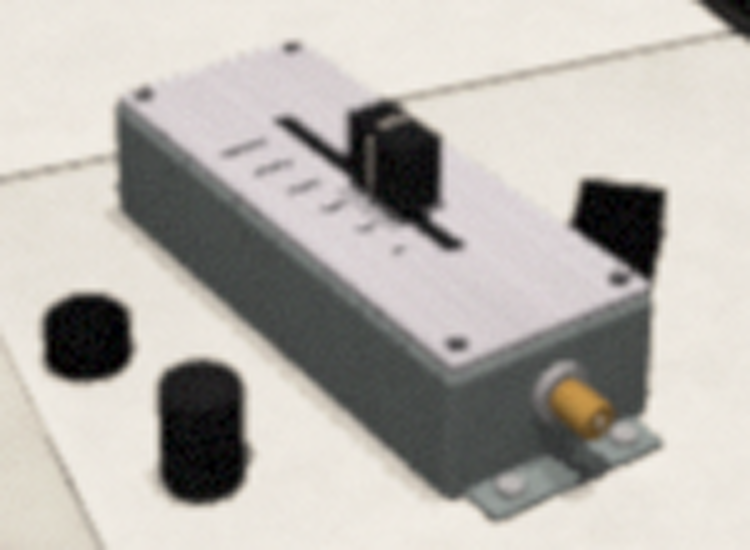

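The top view shows the zero end (single connector) at right (crop 630,220), cap line at (426,264), and the knob and can below. The side crop agrees, with the case corners at (455,372), (648,292), (122,100) and (285,42).

```bash
cat >> h.py <<'E'
ti=lambda p:np.array(p)/5+[240,150]
si=lambda p:np.array(p)/5+[220,220]
E
python3 - <<'E'
from h import *
from scipy.optimize import least_squares
L=np.array([[-100,-40,50],[-100,40,50],[100,-40,50],[100,40,50]])
T=ti([[605,122],[655,320],[95,240],[140,440]]); S=si([[648,292],[455,372],[285,42],[122,100]])
W=lambda q,P:np.c_[q[0]+np.cos(q[2])*P[:,0]-np.sin(q[2])*P[:,1],q[1]+np.sin(q[2])*P[:,0]+np.cos(q[2])*P[:,1],P[:,2]]
x0=np.r_[back(T.mean(0),50,"top")[:2],1.4]
for nm,uses in(("both","ts"),("top","t"),("side","s")):
    f=lambda q:np.concatenate([(proj(W(q,L),n)-O).ravel() for n,O,k in(("top",T,"t"),("side",S,"s")) if k in uses])
    r=least_squares(f,x0);print(nm,r.x,r.cost)
    if nm=="both":q=r.x
c,s=np.cos(q[2]),np.sin(q[2])
loc=lambda p:((p[0]-q[0])*c+(p[1]-q[1])*s,-(p[0]-q[0])*s+(p[1]-q[1])*c)
print("q",q.tolist())
print("cap top",loc(back(ti([426,264]),80,"top")),"side",loc(back(si([397,122]),80,"side")))
print("knob",loc(back(ti([350,533]),17,"top")),"can",loc(back(ti([543,494]),35,"top")),"sink",loc(back(ti([370,55]),22,"top")))
for x in(-130,-40,8,60):print(x,W(q,np.array([[x,0,80]])))
E
```

```text
both [556.49634268  42.89021558   1.78139364] 20.90973716169883
top [556.51844014  43.69549751   1.78097594] 5.705544000648709
side [555.91651196  41.08793639   1.78165821] 13.968560657493045
q [556.4963426756894, 42.89021557690193, 1.7813936378925275]
cap top (np.float64(-15.045683955143533), np.float64(-0.1509846062819009)) side (np.float64(-16.699308639182846), np.float64(-1.6244685046932688))
knob (np.float64(28.862783917559756), np.float64(90.09792966267824)) can (np.float64(-43.55709869131837), np.float64(91.53259338027213)) sink (np.float64(-20.82931917625644), np.float64(-86.21328540784147))
-130 [[583.67206935 -84.23759365  80.        ]]
-40 [[564.85810473   3.77396658  80.        ]]
8 [[554.82399026  50.71346538  80.        ]]
60 [[543.9536996  101.56458907  80.        ]]
```

```bash
cat >> h.py <<'E'
Q=np.array([556.5,43.2,1.7812])
def wl(x,y,z): c,s=np.cos(Q[2]),np.sin(Q[2]); return np.array([Q[0]+c*x-s*y,Q[1]+s*x+c*y,z])
def rows(p,yaw,n,zlift=0):
    o=bot.get_obs();Rm=R.from_euler('xyz',o["tcp_rot"]);d=(p-o["tool_pos"])/n
    G=R.from_euler('xyz',[np.pi,0,yaw]);rv=(Rm.inv()*G).as_rotvec()/n
    out=[]
    for i in range(n):
        out.append([*np.round(Rm.inv().apply(d),1).tolist(),*np.round(rv,3).tolist()]);Rm=Rm*R.from_rotvec(rv)
    return out
def local():
    o=bot.get_obs();d=o["tool_pos"]-[Q[0],Q[1],0];c,s=np.cos(Q[2]),np.sin(Q[2])
    return np.round([c*d[0]+s*d[1],-s*d[0]+c*d[1],d[2]],1),np.round(o["tcp_rot"],3),np.round(o["contact_force"],1),o["time"]
E
python3 -c "
from h import *
r=rows(wl(27,0,130),Q[2],16)
for a in r: print(a)"
```

```text
[34.0, -25.9, 6.0, 0.0, 0.0, -0.091]
[36.2, -22.7, 6.0, 0.0, 0.0, -0.091]
[38.1, -19.3, 6.0, 0.0, 0.0, -0.091]
[39.7, -15.8, 6.0, 0.0, 0.0, -0.091]
[41.0, -12.1, 6.0, 0.0, 0.0, -0.091]
[41.9, -8.3, 6.0, 0.0, 0.0, -0.091]
[42.5, -4.5, 6.0, 0.0, 0.0, -0.091]
[42.7, -0.6, 6.0, 0.0, 0.0, -0.091]
[42.6, 3.3, 6.0, 0.0, 0.0, -0.091]
[42.1, 7.1, 6.0, 0.0, 0.0, -0.091]
[41.3, 10.9, 6.0, 0.0, 0.0, -0.091]
[40.2, 14.6, 6.0, 0.0, 0.0, -0.091]
[38.7, 18.2, 6.0, 0.0, 0.0, -0.091]
[36.8, 21.6, 6.0, 0.0, 0.0, -0.091]
[34.7, 24.9, 6.0, 0.0, 0.0, -0.091]
[32.3, 27.9, 6.0, 0.0, 0.0, -0.091]
```

```bash
python3 -m jog '[[34,-26,6,0,0,-0.091],[36,-23,6,0,0,-0.091],[38,-19,6,0,0,-0.091],[40,-16,6,0,0,-0.091],[41,-12,6,0,0,-0.091],[42,-8,6,0,0,-0.091],[42,-4,6,0,0,-0.091],[43,-1,6,0,0,-0.091],[43,3,6,0,0,-0.091],[42,7,6,0,0,-0.091],[41,11,6,0,0,-0.091],[40,15,6,0,0,-0.091]]' 0
python3 -m jog '[[39,18,6,0,0,-0.091],[37,22,6,0,0,-0.091],[35,25,6,0,0,-0.091],[32,28,6,0,0,-0.091],[0,0,0,0,0,0],[0,0,0,0,0,0]]'
python3 - <<'E'
from h import *
print(*local())
print(rows(wl(27,0,62),Q[2],3))
cv2.imwrite("pics/t1.png",cv2.resize(bot.capture("top")[150:270,240:390,::-1],None,fx=5,fy=5,interpolation=cv2.INTER_CUBIC))
E
```

```text
time: 1.8
tool_pos: [456.1, -70.6, 154.7]
tcp_rot: [3.141, 0.0, 1.423]
contact_force: [1.1, -0.8, -0.3]
grip_width: 1.9
finger_force: 0.0
time: 2.4
tool_pos: [550.8, 70.8, 130.1]
tcp_rot: [-3.14, 0.0, 1.784]
contact_force: [-0.6, -0.4, 0.3]
grip_width: 0.0
finger_force: 0.0
[ 28.2  -0.2 130.1] [-3.14   0.     1.784] [-0.6 -0.4  0.3] 2.4
[[-0.4, -0.0, 22.7, -0.0, 0.0, 0.001], [-0.4, -0.1, 22.7, -0.0, 0.0, 0.001], [-0.4, -0.1, 22.7, -0.0, 0.0, 0.001]]
```

View pics/t1.png

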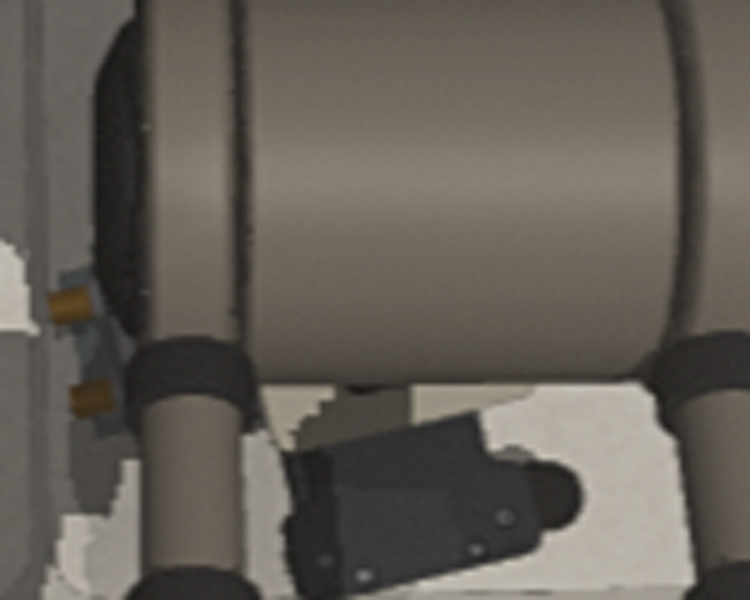

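The arm hides the attenuator in the top view. I'll descend and check from the side.

```bash
python3 -m jog '[[0,0,25,0,0,0],[0,0,25,0,0,0],[0,0,18,0,0,0],[0,0,0,0,0,0]]'
python3 - <<'E'
from h import *
print(*local())
cv2.imwrite("pics/s1.png",cv2.resize(bot.capture("side")[200:330,200:390,::-1],None,fx=4,fy=4,interpolation=cv2.INTER_CUBIC))
E
```

```text
time: 2.85
tool_pos: [548.9, 68.7, 60.9]
tcp_rot: [-3.137, -0.001, 1.78]
contact_force: [0.6, -0.5, -0.4]
grip_width: 0.4
finger_force: 0.0
[26.5  2.1 60.9] [-3.137e+00 -1.000e-03  1.780e+00] [ 0.6 -0.5 -0.4] 2.85
```

View pics/s1.png

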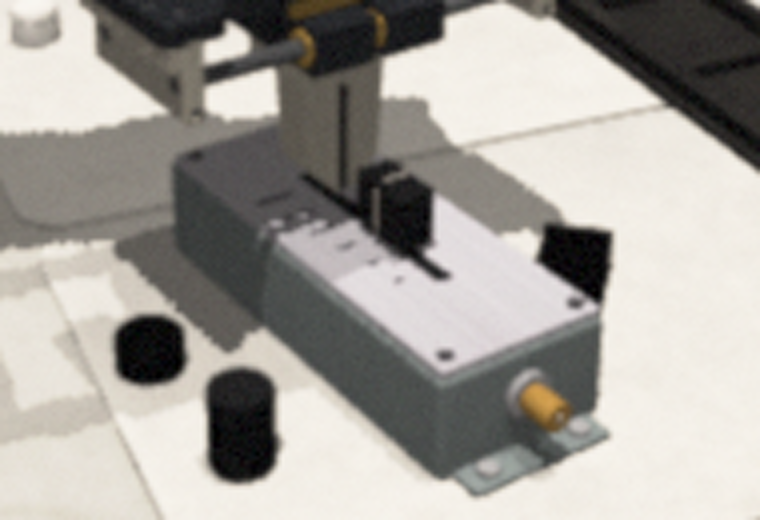

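The fingertip stands on the +x side of the cap (tip at about (345,185)), clear of everything. Next I push toward the zero stop.

```bash
python3 -m jog '[[-5,1,0,0,0,0],[-5,1,0,0,0,0],[-4,0,0,0,0,0],[-4,0,0,0,0,0],[-4,0,0,0,0,0],[-4,0,0,0,0,0],[0,0,0,0,0,0]]'; python3 -c "
from h import *
print(*local())"
python3 -m jog '[[-3,0,0,0,0,0],[-3,0,0,0,0,0],[-3,0,0,0,0,0],[0,0,0,0,0,0]]'; python3 -c "
from h import *
print(*local())"
```

```text
time: 3.6
tool_pos: [558.5, 45.0, 62.9]
tcp_rot: [3.141, -0.0, 1.782]
contact_force: [0.2, 2.7, 1.7]
grip_width: 0.4
finger_force: 1.3
[ 1.3 -2.3 62.9] [ 3.141 -0.     1.782] [0.2 2.7 1.7] 3.6
time: 4.0
tool_pos: [560.4, 35.5, 62.5]
tcp_rot: [-3.141, 0.001, 1.782]
contact_force: [-0.7, 0.3, 0.5]
grip_width: 0.0
finger_force: 0.0
[-8.4 -2.2 62.5] [-3.141e+00  1.000e-03  1.782e+00] [-0.7  0.3  0.5] 4.0
```

```bash
for i in 1 2 3; do :; done; python3 -m jog '[[-2,0,0,0,0,0],[-2,0,0,0,0,0],[0,0,0,0,0,0]]' | grep -E "pos|contact"; python3 -m jog '[[-1.5,0,0,0,0,0],[0,0,0,0,0,0]]'| grep -E "pos|contact"; python3 -c "
from h import *
print(*local())
cv2.imwrite('pics/s2.png',cv2.resize(bot.capture('side')[200:330,200:390,::-1],None,fx=4,fy=4,interpolation=cv2.INTER_CUBIC))"
```

```text
tool_pos: [561.2, 32.0, 62.6]
contact_force: [-0.2, 1.2, -0.0]
tool_pos: [561.2, 31.7, 62.6]
contact_force: [-1.2, 4.1, 1.3]
[-12.2  -2.2  62.6] [-3.141e+00 -1.000e-03  1.783e+00] [-1.2  4.1  1.3] 4.5
```

View pics/s2.png

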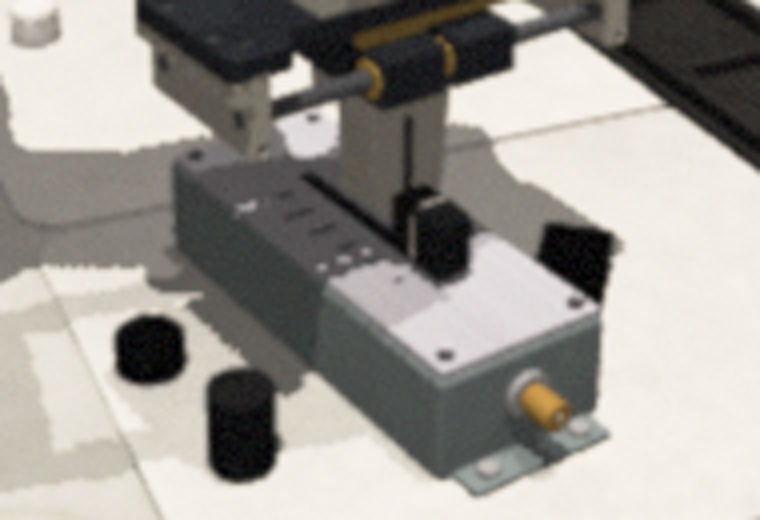

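```bash
python3 -m jog '[[-1.5,0,0,0,0,0],[-1.5,0,0,0,0,0],[0,0,0,0,0,0],[0,0,0,0,0,0]]'| grep -E "pos|contact"; python3 -c "
from h import *
print(*local())
print(*[c for c in [bot.get_obs()['tool_pos']]])
print(back(np.array([430,197])/4+200,80,'side')-wl(-40,0,80))"
```

```text
tool_pos: [561.2, 31.4, 62.7]
contact_force: [-2.1, 15.9, 2.1]
[-12.5  -2.2  62.7] [-3.141 -0.005  1.783] [-2.1 15.9  2.1] 4.95
[561.24497116  31.40943639  62.6997562 ]
[2.26505864 4.23578286 0.        ]
```

The stop is firm (16 N with no further motion), so the lever is at zero. Now over the cap to the other side.

```bash
python3 -m jog '[[5,0,0,0,0,0],[6,0,0,0,0,0],[0,0,-23,0,0,0],[0,0,-24,0,0,0],[0,0,0,0,0,0],[-37,0,0,0,0,0],[-37,-2,0,0,0,0],[0,0,0,0,0,0]]'| grep -E "time|pos|contact"; python3 -c "
from h import *
print(*local())"
```

```text
time: 5.75
tool_pos: [573.9, -38.1, 109.0]
contact_force: [0.4, 0.6, 0.1]
[-83.1   0.  109. ] [-3.141e+00  2.000e-03  1.779e+00] [0.4 0.6 0.1] 5.75
```

```bash
python3 -m jog '[[0,0,23,0,0,0],[0,0,23,0,0,0],[0,0,0,0,0,0],[3,0,0,0,0,0],[3,0,0,0,0,0],[3,0,0,0,0,0],[3,0,0,0,0,0],[0,0,0,0,0,0]]'| grep -E "time|pos|contact"; python3 -c "
from h import *
print(*local())"
for k in 1; do python3 -m jog '[[2,0,0,0,0,0],[2,0,0,0,0,0],[2,0,0,0,0,0],[0,0,0,0,0,0]]'| grep -E "contact"; done; python3 -c "
from h import *
print(*local())
cv2.imwrite('pics/s3.png',cv2.resize(bot.capture('side')[200:330,200:390,::-1],None,fx=4,fy=4,interpolation=cv2.INTER_CUBIC))"
```

```text
time: 6.55
tool_pos: [571.0, -21.8, 64.2]
contact_force: [-0.8, 0.5, 0.2]
[-66.6  -0.6  64.2] [3.141 0.    1.783] [-0.8  0.5  0.2] 6.55
contact_force: [0.2, -2.8, 1.9]
[-61.4  -0.6  64. ] [3.141e+00 1.000e-03 1.783e+00] [ 0.2 -2.8  1.9] 6.95
```

View pics/s3.png

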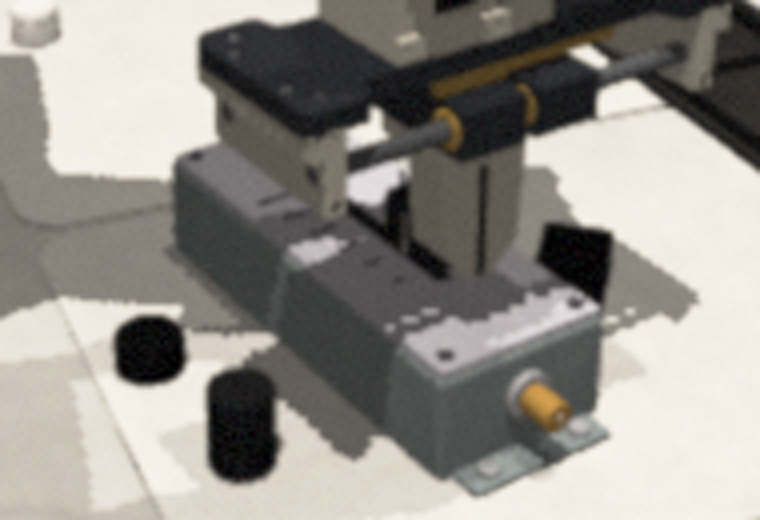

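The finger now touches the cap on its zero-end side (tip around (465,265)). Next I slide it slowly and count the force drops.

```bash
f(){ grep -E "time|pos|contact" | tr '\n' ' '; echo; }
python3 -m jog '[[2,0,0,0,0,0],[0,0,0,0,0,0]]'|f
python3 -m jog '[[2,0,0,0,0,0],[0,0,0,0,0,0]]'|f
python3 -m jog '[[2,0,0,0,0,0],[0,0,0,0,0,0]]'|f
python3 -m jog '[[2,0,0,0,0,0],[0,0,0,0,0,0]]'|f
python3 -m jog '[[2,0,0,0,0,0],[0,0,0,0,0,0]]'|f
python3 -m jog '[[2,0,0,0,0,0],[0,0,0,0,0,0]]'|f
python3 -m jog '[[2,0,0,0,0,0],[0,0,0,0,0,0]]'|f
python3 -c "
from h import *
print(*local())"
```

```text
time: 7.2 tool_pos: [569.0, -14.0, 63.6] contact_force: [2.2, -0.2, 0.6] 
time: 7.4 tool_pos: [568.3, -12.0, 63.4] contact_force: [0.3, -0.3, -0.9] 
time: 7.6 tool_pos: [568.1, -10.2, 63.5] contact_force: [-0.8, -0.1, 0.1] 
time: 7.8 tool_pos: [567.8, -8.4, 63.7] contact_force: [-0.2, 0.4, -0.1] 
time: 8.0 tool_pos: [567.4, -6.5, 63.7] contact_force: [-0.3, 0.2, 0.9] 
time: 8.2 tool_pos: [567.2, -5.3, 63.7] contact_force: [0.6, -3.4, -0.2] 
time: 8.4 tool_pos: [566.8, -3.2, 63.7] contact_force: [0.7, -3.9, -0.8] 
[-47.5  -0.4  63.7] [3.141e+00 1.000e-03 1.783e+00] [ 0.7 -3.9 -0.8] 8.4
```

First drop at about y=-14, then contact again at about y=-5.5. That is click 1, consistent with 16 mm spacing.

```bash
f(){ grep -E "pos|contact" | tr '\n' ' '; echo; }
python3 -m jog '[[2,0,0,0,0,0],[0,0,0,0,0,0]]'|f
python3 -m jog '[[2,0,0,0,0,0],[0,0,0,0,0,0]]'|f
python3 -m jog '[[2,0,0,0,0,0],[0,0,0,0,0,0]]'|f
python3 -m jog '[[2,0,0,0,0,0],[0,0,0,0,0,0]]'|f
python3 -m jog '[[2,0,0,0,0,0],[0,0,0,0,0,0]]'|f
python3 -m jog '[[2,0,0,0,0,0],[0,0,0,0,0,0]]'|f
python3 -m jog '[[2,0,0,0,0,0],[0,0,0,0,0,0]]'|f
python3 -c "
from h import *
print(*local())"
```

```text
tool_pos: [566.2, -0.5, 63.7] contact_force: [0.1, -2.1, -0.0] 
tool_pos: [565.7, 1.8, 63.7] contact_force: [0.4, -0.0, -0.4] 
tool_pos: [565.2, 3.7, 63.6] contact_force: [-0.4, 0.9, 0.5] 
tool_pos: [564.8, 5.4, 63.7] contact_force: [0.1, 0.2, 0.4] 
tool_pos: [564.5, 7.2, 63.7] contact_force: [-0.3, -1.1, 0.1] 
tool_pos: [564.1, 9.1, 63.7] contact_force: [0.3, -0.4, -0.2] 
tool_pos: [563.9, 10.3, 63.7] contact_force: [0.1, -4.0, -0.0] 
[-33.7  -0.3  63.7] [3.141e+00 1.000e-03 1.783e+00] [ 0.1 -4.  -0. ] 9.8
```

Second click, with contact regained at y≈10. The third drop should come near y≈17.

```bash
f(){ grep -E "pos|contact" | tr '\n' ' '; echo; }
python3 -m jog '[[2,0,0,0,0,0],[0,0,0,0,0,0]]'|f
python3 -m jog '[[2,0,0,0,0,0],[0,0,0,0,0,0]]'|f
python3 -m jog '[[1.5,0,0,0,0,0],[0,0,0,0,0,0]]'|f
```

```text
tool_pos: [563.4, 12.4, 63.7] contact_force: [1.2, -4.4, -0.3] 
tool_pos: [562.8, 15.1, 63.7] contact_force: [0.1, -2.0, -0.4] 
tool_pos: [562.5, 16.8, 63.7] contact_force: [0.1, -0.2, 0.6]
```

```bash
f(){ grep -E "pos|contact" | tr '\n' ' '; echo; }
python3 -m jog '[[1.5,0,0,0,0,0],[0,0,0,0,0,0]]'|f
python3 -m jog '[[1,0,0,0,0,0],[0,0,0,0,0,0]]'|f
python3 -c "
from h import *
print(*local())"
```

```text
tool_pos: [562.0, 18.3, 63.7] contact_force: [-0.4, -0.2, -0.5] 
tool_pos: [561.9, 19.0, 63.6] contact_force: [0.7, -0.5, 0.1] 
[-24.8  -0.2  63.6] [-3.141 -0.     1.783] [ 0.7 -0.5  0.1] 10.8
```

Free again past the third half-way point. I'll retreat and verify.

```bash
python3 -m jog '[[-10,0,0,0,0,0],[-15,0,0,0,0,0],[0,0,-40,0,0,0],[0,0,-45,0,0,0],[-45,0,-40,0,0,0],[-45,0,0,0,0,0],[-45,0,0,0,0,0],[-45,0,0,0,0,0],[-45,0,0,0,0,0],[-45,0,0,0,0,0],[0,0,0,0,0,0],[0,0,0,0,0,0]]'|grep -E "pos|contact"
python3 - <<'E'
from h import *
print(*local())
cv2.imwrite("pics/t9.png",cv2.resize(bot.capture("top")[150:270,240:390,::-1],None,fx=5,fy=5,interpolation=cv2.INTER_CUBIC))
E
```

```text
tool_pos: [621.7, -264.4, 181.1]
contact_force: [-0.7, 0.0, 0.7]
[-314.5    0.5  181.1] [-3.141e+00 -1.000e-03  1.780e+00] [-0.7  0.   0.7] 12.0
```

View pics/t9.png

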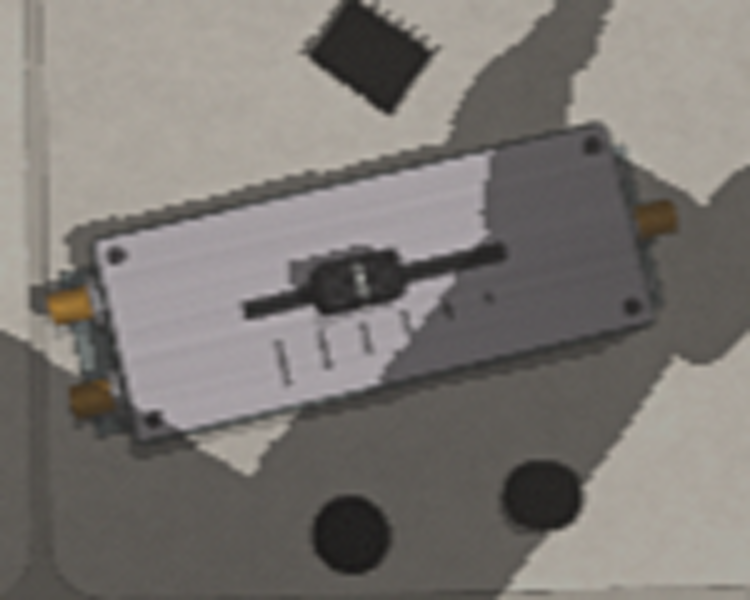

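The white line now sits at (362,280), beside the fourth tick (the third click) at (365,325). The heat sink, knob and can lie at unchanged pixels.

```bash
python3 -c "
from plant import bot
print(bot.close_job())"
```

```text
the job is handed in; nothing more can be done
None
```

I pushed the lever back to its zero stop, slid it out three clicks to rest in the third, and handed the job in. The final picture shows the cap at the third-click mark and the loose parts unmoved; the hand-in returned no verdict.

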